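# Pack the specimen press with spacer bars and hold it closed

### The job

First turn the knob of the little specimen press clockwise, as far as it goes, so that its table is fully lowered. Then lay spacer bars from the mat one on another on the table, square and centred with one end under the ram, until the gap is so nearly filled that the ram, pushed down by its black cap, meets the stack before it runs out of travel. Finish holding the cap down firmly so that the ram clamps the stack: do not let go, and leave all the other things on the bench where they are.

Things in the scene. Friction and masses are not known exactly. Their poses are not given: they have to be found in the camera images.
- press: Specimen press, fixed to the bench: grey base plate 15 mm thick, x -75 to 100, y -50 to 50 mm, with a wing out to y = 165 mm (x -82 to -8) for the knob; a steel column (radius 12, 165 mm high) stands at x = 70 mm. Origin on the bench straight below the ram; table, gap and ram share this vertical axis. x points from the open front, where bars go in, to the column; z up.
- knob (a joint): Turn of the knob, rad: grows clockwise seen from above, end stop at 1.6, starts between 0.4 and 1.0. Turning it lowers the table by 11.25 mm per rad (table top 50 mm above the bench at the stop). It turns stiffly (about 0.1 N m) and stays where it is left.
- knob_grip (a point): Point on the knob's vertical axis, 52 mm above the bench at x = -45, y = 120 mm of the press, 7 mm below the top of the black grip bar. The bar is 14 mm thick, 42 mm long, 32 mm high, on a disc of radius 22 mm; it lies along this point's own x axis, which turns with the knob (along the press's x at 0).
- anvil: Table of the press: steel plate 90 mm long (x -60 to 30), 34 mm wide, 12 mm thick. Origin on its top surface straight below the ram; axes as the press. The knob slides it up and down. Bars lie on it along x, their front ends overhanging it to -x, where the fingers have room.
- head: Grey bracket that carries the ram, clamped on the column at a height that varies (origin 72 to 90 mm above the bench); it does not move. Origin: centre of the underside of the fully raised ram; axes as the press. The bracket lies 7 to 25 mm above it, x -15 to 60, 32 mm wide, with a collar of radius 21 mm round the column, 4 to 30 mm above it.
- ram: Ram: steel foot of 28 mm diameter on an upright rod with a black cap. Origin at the centre of the foot's underside. Slides straight down at most 20 mm from head's height; a spring lifts it again (3 N at the top, 6 N at the end of travel). It counts as meeting the stack only if it stops at least 1 mm short of that travel, so aim for a remaining gap under 17 mm.
- ram_top (a point): Centre of the top of the ram's black cap, a disc of 36 mm diameter, 10 mm thick, 58 mm above the foot's underside: the place to push down.
- bar0: One of three like plain aluminium spacer bars, 125 mm long (x), 28 wide (y), 12 thick (z), 60 to 130 g, flat on the mat; any serves. Origin: centre of its underside. Home in the press, its centre is 42 mm (22 to 58 will do) to -x of the ram axis: its far end 20 mm past the axis, its front end 45 mm clear of the table. Grip it across its width, 45 mm from its centre.
- bar1: One of three like plain aluminium spacer bars, 125 mm long (x), 28 wide (y), 12 thick (z), 60 to 130 g, flat on the mat; any serves. Origin: centre of its underside. Home in the press, its centre is 42 mm (22 to 58 will do) to -x of the ram axis: its far end 20 mm past the axis, its front end 45 mm clear of the table. Grip it across its width, 45 mm from its centre.
- bar2: One of three like plain aluminium spacer bars, 125 mm long (x), 28 wide (y), 12 thick (z), 60 to 130 g, flat on the mat; any serves. Origin: centre of its underside. Home in the press, its centre is 42 mm (22 to 58 will do) to -x of the ram axis: its far end 20 mm past the axis, its front end 45 mm clear of the table. Grip it across its width, 45 mm from its centre.
- mat: Thin black rubber mat on which the bars lie, 260 by 290 by 4 mm, fixed. Origin at the centre of its underside on the bench.
- puck: Bystander: brass specimen puck, 30 mm diameter, 16 mm high, on the mat beyond the bars. Origin at the centre of its underside.
- jar: Bystander: small jar, 38 mm diameter, 50 mm high, on the mat beyond the bars. Origin at the centre of its underside.
- slidebox: Bystander: closed slide box 102 by 62 by 33 mm beside the press. Origin at the centre of its underside.
- dish: Bystander: shallow glass dish, 90 mm diameter, 16 mm high. Origin at the centre of its underside.
- driver: Bystander: screwdriver 200 mm long lying on the bench. Origin under its middle, on the bench.

How it is judged:
By the outcome, as a careful person would: the job done as asked, in the order asked, and still so for the second after the job is handed in, while the arm keeps its last pose, push and grip.
It also fails if it takes over 67 s, if anything falls off the work surface, if the arm or the gripper's body presses on something with over 40 N, if the wrist force passes 120 N, or if a joint passes its speed limit or range.

### The arm

A 6-joint arm with a two-finger parallel gripper is mounted at the origin on the work surface. World frame = base frame: x ahead of the robot, y to its left, z up, the work surface at z = 0. Lengths are in mm, angles in degrees, forces in N, time in s.
With the tool pointing down it reaches from about 350 to 850 mm from the base axis. Payload 8.1 kg.
Tool frame: the origin (TCP) lies on the centre line of the jaws, within the pads' length; the fingertips stand 11 mm ahead of it and the grasp point (between the pads) lies 8 mm behind it; z points along the fingers, y is the direction in which the jaws open and shut (so a half turn about z gives the same grasp; the last joint's range is limited). The gripper opens to 85 mm and grips with 20 to 120 N. Pads are 22 mm wide; open, the fingers measure 114 mm over their backs; the gripper's body (76 mm by 85 mm) begins 54 mm behind the grasp point. The pads swing forward as they close: fully open they stand 13 mm farther back than shut.
Start: joints at [-75.596, 7.471, 85.268, -0, 87.261, -4.893], TCP at [198.301, -566.288, 242.292] pointing down, gripper open.
Joint ranges: [-169.43, 169.43], [-51.17, 129.36], [1.28, 143.12], [-76.62, 256.62], [0, 156.53], [-152.29, 152.29]. Speed limits (degrees/s): [136.94, 136.94, 159.86, 180, 180, 180].

### API

Orientations are given as [roll, pitch, yaw] about the fixed x, y, z axes, in that order (R = Rz(yaw) Ry(pitch) Rx(roll)).
In Python, from bench import telemetry, viewer, r gives the robot as it stands.
- The arm moves only by the shell command python3 -m inch 'ROWS' [FORCE]. ROWS is JSON, a list of rows, each a list of 3 entries, a list of its own where there are three numbers: the shift along the tool's x, y, z in cm, then the turn, a rotation vector about the tool's x, y, z in rad, then the opening, from 0 (shut) to 1 (fully open). A call has 1 to 20 rows; each row is the pose to reach, as a shift and turn from the pose commanded when the call began, along the tool's axes at that moment; what a row does not reach only later rows make up. A row lasts 1/10 s, in which the tool goes at most 50 mm and 8.59 degrees, less where a joint would pass 70% of its speed; a pose out of reach is approached as far as the arm can. A call with a gripper value outside its range is refused whole. The fingers move at their own pace and stop on an object; FORCE is the grip in N (left out, the last holds). Time passes only in rows, so rows that repeat a pose let the fingers close. It gives the time, the measured TCP pose, the force and the opening at its end, in the units of the state.
- telemetry.sense(): the state, without advancing time (a new reading comes with each control period).
- viewer.snapshot(name): name is "side" or "top" or "wrist"; returns the picture (480x640x3 uint8, red, green, blue); there is no depth.
- viewer.camera_model(name): a dict with "fx", "fy", "cx", "cy" (pixels), "dist" ([k1, k2, p1, p2, k3] as OpenCV has them; the pictures are not rectified), "cam_to_world" (4x4, takes a point from camera to world coordinates); the wrist camera has in their place "mount" (4x4, takes a point from camera to tool coordinates, whose origin is the TCP and whose axes are the flange's). Camera axes: x right, y down, z forward; pixel columns grow to the right and rows downward; lengths in mm; the calibration is good to about 2 mm. A picture is of the moment at which its call begins: read the wrist's pose just before it. camera_model takes no time and is no camera call.
- r.hand_in(): hands the job in, once; it reports no verdict.
The state is a dict: "time": time; "joint_pos": joint angles; "qd": joint speeds; "joint_efforts": joint torques, N m; "tool_pos": TCP position; "tcp_rot": TCP orientation; "ft_force": force on the tool from outside, world axes, zero at the start; "wrist_torque": the same for the moment, N m; "finger_gap": finger opening in mm.
Only numpy, scipy, OpenCV 4.12 (cv2) and the standard library are available. Lean on these libraries where they do the work, as an engineer would, in place of code of your own. Each camera call takes 0.05 s, during which the arm holds its last target.

## Working session

There is one attempt and no reset: what is moved stays moved. The work goes in short steps, Python scripts to look and compute and a shell command to move; the robot and the scene stay as the last step left them, time stands still between calls to the robot, and variables do not carry over. Pictures are saved under pics/ and viewed, and the job is handed in when it is done.

```bash
ls; mkdir -p pics; cat > h.py <<'E'
import numpy as np, cv2
from bench import telemetry, viewer, r
def save(name,fn):
    im=viewer.snapshot(name); cv2.imwrite('pics/'+fn,im[:,:,::-1]); return im
E
python3 - <<'E'
from h import *
print(telemetry.sense())
for n in ['side','top','wrist']: 
    save(n,n+'0.png'); print(n,viewer.camera_model(n))
E
```

```text
pics
{'time': 0.0, 'joint_pos': array([-7.55961016e+01,  7.51657910e+00,  8.53310516e+01, -1.33776756e-03,
        8.72612801e+01, -4.89352821e+00]), 'qd': array([ 0.01326091,  0.00883694,  0.01109849, -0.03163992, -0.04952297,
       -0.01196036]), 'joint_efforts': array([ 1.21492511e-03, -5.69396281e+01, -5.00548053e+01, -1.23489172e-04,
        1.48564309e-02,  2.23206814e-05]), 'tool_pos': array([ 198.15620914, -565.7583525 ,  241.21209434]), 'tcp_rot': array([-1.79891372e+02, -7.95931682e-03,  1.92974843e+01]), 'ft_force': array([-0.32106023, -0.13655607,  0.35409158]), 'wrist_torque': array([-0.00202898,  0.01427   ,  0.03326088]), 'finger_gap': 85.56240979336943}
side {'fx': 554.4374314011827, 'fy': 554.4374314011827, 'cx': 318.4334300514345, 'cy': 246.93774596357977, 'dist': array([-0.06347599,  0.        ,  0.        ,  0.        ,  0.        ]), 'cam_to_world': array([[-9.84189364e-01, -1.15991195e-01,  1.33855661e-01,
         3.95861196e+02],
       [-1.76596742e-01,  7.00636710e-01, -6.91318878e-01,
         7.80338112e+02],
       [-1.35972873e-02, -7.04027160e-01, -7.1
[... 506 characters left out ...]
84061971e-04, -6.23529374e-02, -9.98053771e-01,
         1.12269040e+03],
       [ 0.00000000e+00,  0.00000000e+00,  0.00000000e+00,
         1.00000000e+00]])}
wrist {'fx': 422.7507279876999, 'fy': 422.7507279876999, 'cx': 319.6607203681876, 'cy': 239.2665313419081, 'dist': array([-0.09723754,  0.        ,  0.        ,  0.        ,  0.        ]), 'mount': array([[-6.44986497e-04, -9.63638497e-01, -2.67208589e-01,
         6.79648854e+01],
       [ 9.99999789e-01, -6.42780224e-04, -9.57251851e-05,
        -5.28864303e-01],
       [-7.95119233e-05, -2.67208595e-01,  9.63638709e-01,
        -1.32309062e+02],
       [ 0.00000000e+00,  0.00000000e+00,  0.00000000e+00,
         1.00000000e+00]])}
```

View pics/top0.png

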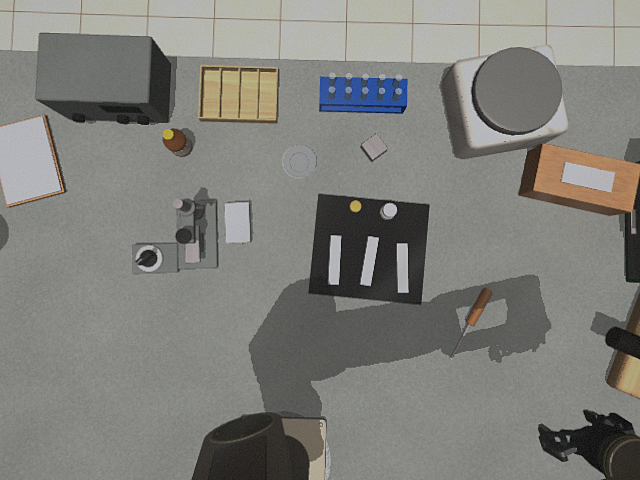

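View pics/side0.png

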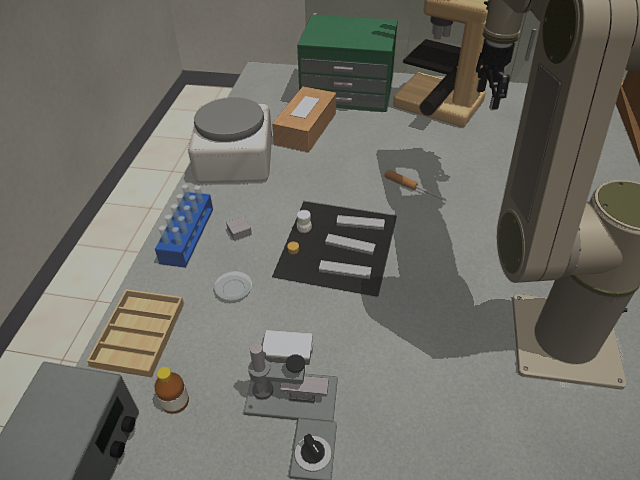

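View pics/wrist0.png

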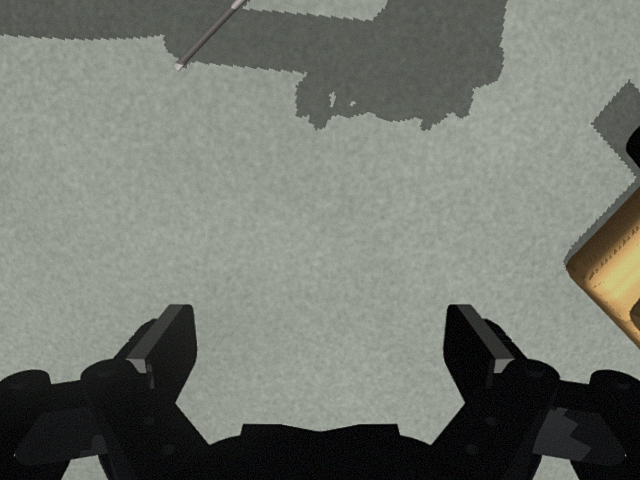

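```bash
python3 - <<'E'
import cv2
t=cv2.imread('pics/top0.png'); s=cv2.imread('pics/side0.png')
def c(im,x0,y0,w,h,k,fn): cv2.imwrite('pics/'+fn,cv2.resize(im[y0:y0+h,x0:x0+w],None,fx=k,fy=k,interpolation=cv2.INTER_CUBIC))
c(t,120,180,130,100,6,'tc_press.png')
c(t,300,185,140,120,5,'tc_mat.png')
c(s,230,320,120,160,5,'sc_press.png') if 0 else c(s,230,330,130,150,4,'sc_press.png')
E
```

```text
(no output)
```

View pics/tc_press.png

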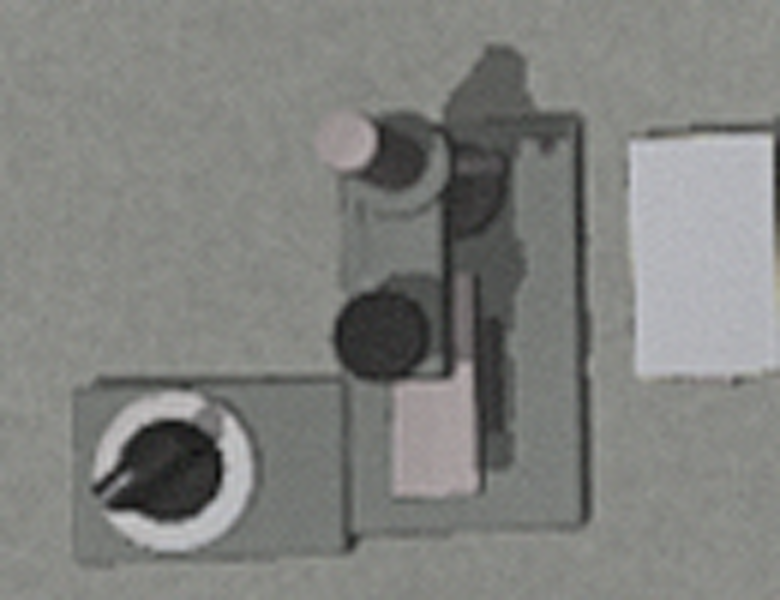

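View pics/tc_mat.png

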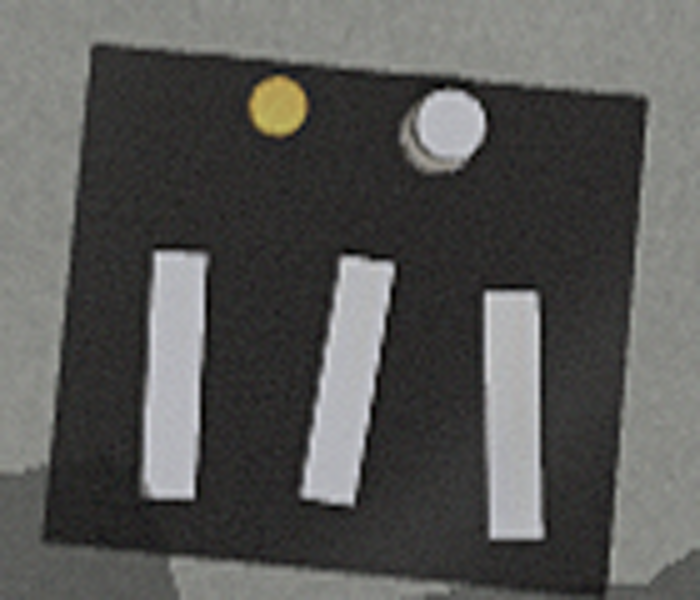

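View pics/sc_press.png

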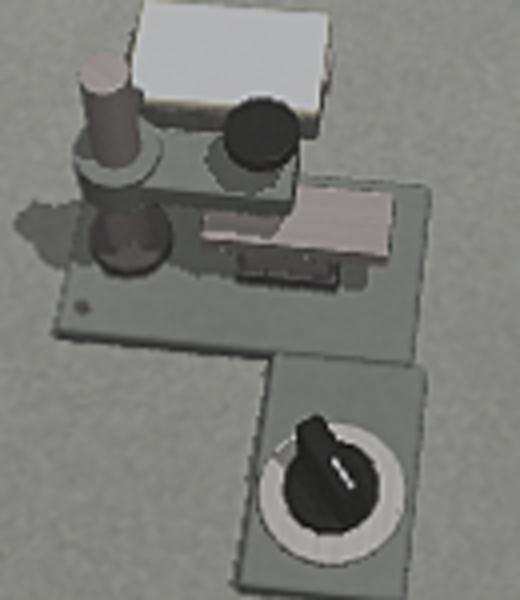

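```bash
cat >> h.py <<'E'
CM={n:viewer.camera_model(n) for n in ['side','top','wrist']}
def Trot(rpy):
    from scipy.spatial.transform import Rotation as R
    return R.from_euler('xyz',rpy,degrees=True).as_matrix()
def c2w(n,st=None):
    if n!='wrist': return CM[n]['cam_to_world']
    T=np.eye(4);T[:3,:3]=Trot(st['tcp_rot']);T[:3,3]=st['tool_pos']; return T@CM[n]['mount']
def K(n): c=CM[n]; return np.array([[c['fx'],0,c['cx']],[0,c['fy'],c['cy']],[0,0,1.]])
def proj(n,P,st=None):
    T=np.linalg.inv(c2w(n,st)); P=np.atleast_2d(P).astype(float); Q=P@T[:3,:3].T+T[:3,3]
    return cv2.projectPoints(Q.reshape(-1,1,3),np.zeros(3),np.zeros(3),K(n),CM[n]['dist'])[0][:,0]
def ray(n,uv,z,st=None):
    uv=np.atleast_2d(uv).astype(float)
    p=cv2.undistortPoints(uv.reshape(-1,1,2),K(n),CM[n]['dist'])[:,0]
    T=c2w(n,st); d=np.c_[p,np.ones(len(p))]@T[:3,:3].T; o=T[:3,3]
    return o+d*((z-o[2])/d[:,2])[:,None]
def pose(p,P):
    a=np.radians(p[2]); P=np.atleast_2d(P).astype(float); c,s=np.cos(a),np.sin(a)
    return np.c_[p[0]+c*P[:,0]-s*P[:,1],p[1]+s*P[:,0]+c*P[:,1],P[:,2]]
def fit(obs,p0):
    # obs: list of (cam,uv,localP,st)
    from scipy.optimize import least_squares
    f=lambda p: np.concatenate([proj(n,pose(p,P),st)[0]-uv for n,uv,P,st in obs])
    s=least_squares(f,p0,x_scale=[10,10,5]); return s.x, f(s.x).reshape(-1,2)
E
python3 - <<'E'
from h import *
T=lambda u,v:(120+u/6,180+v/6); S=lambda u,v:(230+u/4,330+v/4)
o=[('top',T(580,115),(100,-50,15),None),('top',T(588,525),(-75,-50,15),None),('top',T(78,562),(-82,165,15),None),('top',T(75,385),(-8,165,15),None),
('side',S(430,185),(-75,-50,15),None),('side',S(402,598),(-82,165,15),None),('side',S(238,588),(-8,165,15),None),('side',S(57,335),(100,50,15),None)]
p0=list(ray('top',T(380,340),100)[0][:2])+[0]
for oo in (o,o[:4],o[4:]):
    p,res=fit(oo,p0); print(p.round(2)); print(res.round(1).tolist())
p,_=fit(o,p0)
# column top 165
print('col',proj('top',pose(p,(70,0,165))),T(347,142),proj('side',pose(p,(70,0,165))),S(105,75))
# bars
M=lambda u,v:(300+u/5,185+v/5)
for b in [[(153,250),(208,252),(196,499),(142,497)],[(342,255),(396,262),(354,506),(300,500)],[(484,290),(539,290),(545,538),(489,540)]]:
    q=ray('top',[M(*x) for x in b],16); c=q.mean(0); d=q[0]+q[1]-q[2]-q[3]
    print('bar',c.round(1),np.degrees(np.arctan2(d[1],d[0])).round(2),np.linalg.norm(d)/2,np.linalg.norm(q[0]-q[1]))
# cap height -> head
for z in (150,): print(ray('top',T(382,335),z))
# triangulate cap
from scipy.optimize import least_squares
ct,cs=T(382,335),S(262,133)
s=least_squares(lambda X:np.r_[proj('top',X)[0]-ct,proj('side',X)[0]-cs],[*p[:2],140]); print('cap',s.x,s.fun)
s=least_squares(lambda z:np.r_[proj('top',[*p[:2],z[0]])[0]-ct,proj('side',[*p[:2],z[0]])[0]-cs],[140]); print('cap z',s.x,s.fun)
for z in (35,43,52):
  k=pose(p,(-45,120,z));print('knob',k,proj('top',k),proj('side',k))
E
```

```text
[549.8  232.58   3.93]
[[-1.6, 0.1], [-1.1, 0.1], [-1.2, 0.2], [-1.1, 0.5], [-0.1, -0.8], [0.4, 0.1], [0.3, -1.6], [-0.8, -2.0]]
[550.26 229.33   3.69]
[[-0.2, 0.1], [0.0, 0.0], [-0.0, -0.2], [0.2, 0.1]]
[549.52 234.61   4.07]
[[-0.2, -0.0], [0.6, 1.2], [0.5, -0.5], [-0.9, -0.9]]
col [[176.95354015 203.05033703]] (177.83333333333334, 203.66666666666666) [[255.91440029 347.82130258]] (256.25, 348.75)
bar [ 506.5 -121.9   16. ] -1.22 125.67473864798434 28.0920871799873
bar [ 505.8 -210.    16. ] -8.58 126.15687197838476 27.73251650265091
bar [ 491.1 -294.6   16. ] 2.13 126.12212930951326 27.97341905621666
[[548.2708752  223.80808417 150.        ]]
cap [549.67158505 231.70286815 124.28767582] [ 0.00918757  0.10104015 -0.08125389 -0.00822484]
cap z [124.83727954] [-0.44596202  0.01697661 -0.26029466  0.21880172]
knob [[496.69118279 349.22197069  35.        ]] [[146.35908758 258.36355845]] [[312.94255695 448.86843008]]
knob [[496.69118279 349.22197069  43.        ]] [[145.09097697 258.2986707 ]] [[312.84989535 446.93698401]]
knob [[496.69118279 349.22197069  52.        ]] [[143.64152325 258.22451506]] [[312.74434824 444.73629822]]
```

```bash
cat >> h.py <<'E'
def rel(cur,tgt):
    """cur,tgt = (x,y,z,yaw) tool pointing down; prints shift cm, turn about z rad"""
    a=np.radians(cur[3]); d=np.array(tgt[:3])-np.array(cur[:3]); c,s=np.cos(a),np.sin(a)
    dy=(tgt[3]-cur[3]+180)%360-180
    print('shift cm',np.round([(c*d[0]+s*d[1])/10,(s*d[0]-c*d[1])/10,-d[2]/10],2),'turn z',round(-np.radians(dy),3))
def st():
    s=telemetry.sense(); print('t',round(s['time'],2),'tcp',s['tool_pos'].round(1),'rpy',s['tcp_rot'].round(2),'F',s['ft_force'].round(1),'gap',round(s['finger_gap'],1),'q',s['joint_pos'].round(1)); return s
E
python3 -c "
from h import *
c=(198.3,-566.3,242.3,19.3)
rel(c,(450,-100,300,80));rel(c,(500,300,300,139.3))"
```

```text
shift cm [ 39.17 -35.69  -5.77] turn z -1.059
shift cm [ 57.11 -71.79  -5.77] turn z -2.094
```

```bash
python3 -m inch '[[[39.2,-35.7,-5.8],[0,0,-1.06],1],[[39.2,-35.7,-5.8],[0,0,-1.06],1],[[39.2,-35.7,-5.8],[0,0,-1.06],1],[[39.2,-35.7,-5.8],[0,0,-1.06],1],[[39.2,-35.7,-5.8],[0,0,-1.06],1],[[39.2,-35.7,-5.8],[0,0,-1.06],1],[[39.2,-35.7,-5.8],[0,0,-1.06],1],[[39.2,-35.7,-5.8],[0,0,-1.06],1],[[39.2,-35.7,-5.8],[0,0,-1.06],1],[[57.1,-71.8,-5.8],[0,0,-2.1],1],[[57.1,-71.8,-5.8],[0,0,-2.1],1],[[57.1,-71.8,-5.8],[0,0,-2.1],1],[[57.1,-71.8,-5.8],[0,0,-2.1],1],[[57.1,-71.8,-5.8],[0,0,-2.1],1],[[57.1,-71.8,-5.8],[0,0,-2.1],1],[[57.1,-71.8,-5.8],[0,0,-2.1],1],[[57.1,-71.8,-5.8],[0,0,-2.1],1],[[57.1,-71.8,-5.8],[0,0,-2.1],1],[[57.1,-71.8,-5.8],[0,0,-2.1],1],[[57.1,-71.8,-5.8],[0,0,-2.1],1]]' 
python3 -m inch '[[[0,0,0],[0,0,0],1],[[0,0,0],[0,0,0],1],[[0,0,0],[0,0,0],1]]'
python3 - <<'E'
from h import *
s=st(); np.save('s1.npy',s,allow_pickle=True); save('wrist','w1.png')
E
```

```text
time: 2.15
tool_pos: [499.3, 303.8, 299.1]
tcp_rot: [-180.0, -0.1, 139.9]
ft_force: [0.6, -0.3, 0.4]
finger_gap: 85.3
time: 2.45
tool_pos: [500.1, 299.0, 300.5]
tcp_rot: [180.0, 0.0, 139.5]
ft_force: [-0.4, 0.0, 0.4]
finger_gap: 85.7
t 2.45 tcp [500.1 299.  300.5] rpy [1.8000e+02 1.0000e-02 1.3954e+02] F [-0.4  0.   0.4] gap 85.7 q [ 25.8   3.8  83.2  -0.   93.  -23.7]
```

View pics/w1.png

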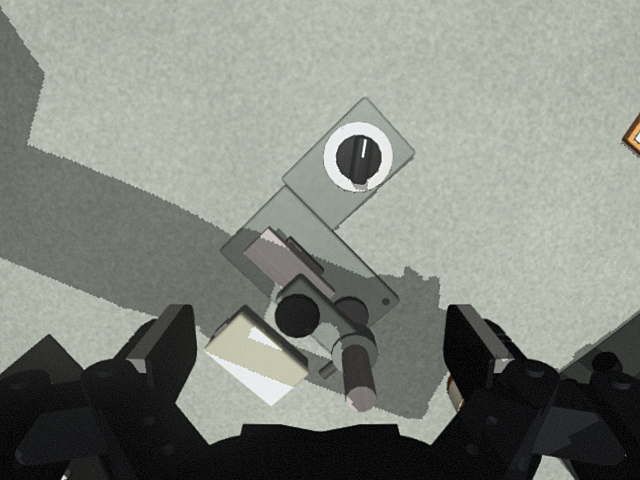

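```bash
python3 - <<'E'
import cv2
t=cv2.imread('pics/w1.png')
def c(im,x0,y0,w,h,k,fn): cv2.imwrite('pics/'+fn,cv2.resize(im[y0:y0+h,x0:x0+w],None,fx=k,fy=k,interpolation=cv2.INTER_CUBIC))
c(t,270,85,160,130,5,'w1a.png'); c(t,210,200,200,150,4,'w1b.png')
E
```

```text
(no output)
```

View pics/w1a.png

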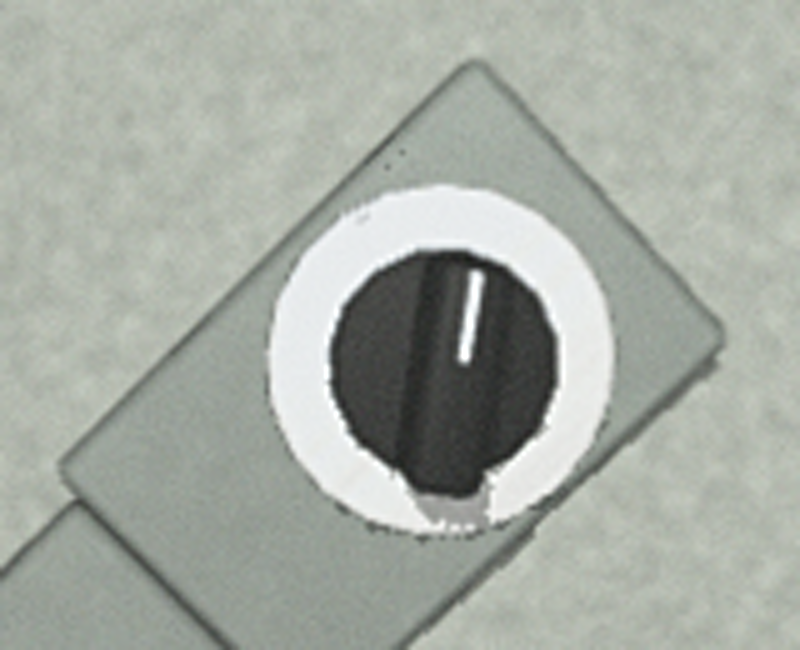

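View pics/w1b.png

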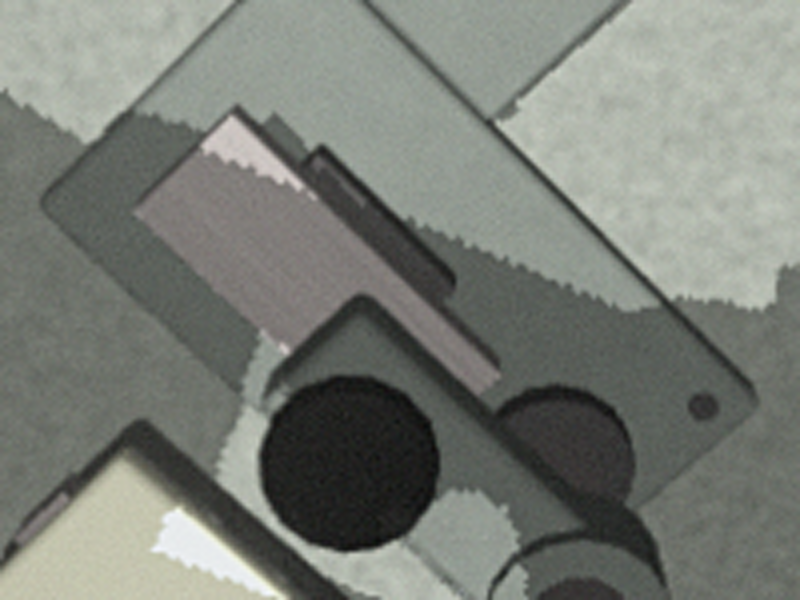

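```bash
cat > f.py <<'E'
from h import *
from scipy.optimize import least_squares
s=np.load('s1.npy',allow_pickle=True).item()
A=lambda u,v:(270+u/5,85+v/5); B=lambda u,v:(210+u/4,200+v/4)
W=[('wrist',A(478,58),(-82,165,15),s),('wrist',A(725,335),(-8,165,15),s),('wrist',A(60,467),(-82,50,15),s),('wrist',B(42,200),(-75,-50,15),s),('wrist',B(757,403),(100,50,15),s)]
p,res=fit(W,[550,232,4]); print('wrist fit',p.round(2),res.round(1).tolist())
E
cat > g.py <<'E'
from f import *
m=ray('wrist',[A(478,270),A(464,362)],59,s); d=m[0]-m[1]; print('mark yaw',np.degrees(np.arctan2(d[1],d[0])),m.round(1))
m=ray('wrist',[A(427,260),A(402,465)],59,s); d=m[0]-m[1]; print('left edge yaw',np.degrees(np.arctan2(d[1],d[0])),m.round(1))
m=ray('wrist',[A(441,360)],15,s); print('disc', m)
print('knob axis',pose(p,(-45,120,52)))
for h in (20,27,59): print(h,(proj('wrist',pose(p,(-45,120,h)),s)-[270,85])*5)
cap=B(350,463)
c=least_squares(lambda z:proj('wrist',pose(p,(0,0,z[0])),s)[0]-cap,[130]); print('cap z',c.x,c.fun)
# anvil width->height: front corners (-60,±17)
obs=[B(240,108),B(135,210)]
c=least_squares(lambda z:(proj('wrist',pose(p,[(-60,17,z[0]),(-60,-17,z[0])]),s)-obs).ravel(),[60]); print('anvil z',c.x,c.fun)
E
python3 g.py
```

```text
wrist fit [549.58 233.81   3.4 ] [[0.6, -1.3], [2.1, 0.3], [-1.5, 0.5], [-2.8, 0.8], [1.7, 0.4]]
mark yaw 132.06836171346004 [[485.  364.9  59. ]
 [495.7 353.   59. ]]
left edge yaw 133.51085298575057 [[478.  359.2  59. ]
 [502.6 333.2  59. ]]
disc [[498.08354133 350.93710791  15.        ]]
knob axis [[497.55018691 350.92749019  52.        ]]
20 [[441.51565428 359.97473444]]
27 [[444.79972223 362.91505754]]
59 [[461.34171545 377.73323168]]
cap z [126.96276727] [-0.39017721 -0.04448096]
anvil z [56.02850815] [-1.79846683 -0.11099464 -0.82101318 -1.11224273]
```

```bash
python3 -c "
from h import *
c=(500.1,299.2,300.4,139.6)
rel(c,(497.5,350.5,110,133));rel(c,(497.5,350.5,45,133))"
```

```text
shift cm [ 3.52  3.74 19.04] turn z 0.115
shift cm [ 3.52  3.74 25.54] turn z 0.115
```

```bash
python3 -m inch '[[[3.52,3.74,19],[0,0,0.115],0.6],[[3.52,3.74,19],[0,0,0.115],0.6],[[3.52,3.74,19],[0,0,0.115],0.6],[[3.52,3.74,19],[0,0,0.115],0.6],[[3.52,3.74,19],[0,0,0.115],0.6],[[3.52,3.74,19],[0,0,0.115],0.6],[[3.52,3.74,19],[0,0,0.115],0.6]]' 
python3 - <<'E'
from h import *
s=st(); np.save('s2.npy',s,allow_pickle=True); save('wrist','w2.png')
E
```

```text
time: 3.2
tool_pos: [499.5, 351.6, 113.9]
tcp_rot: [179.7, 0.1, 133.0]
ft_force: [1.1, 0.9, 1.0]
finger_gap: 51.4
t 3.2 tcp [499.5 351.6 113.9] rpy [1.7973e+02 8.0000e-02 1.3298e+02] F [1.1 0.9 1. ] gap 51.4 q [ 30.3  14.2  91.4  -0.   74.1 -12.6]
```

View pics/w2.png

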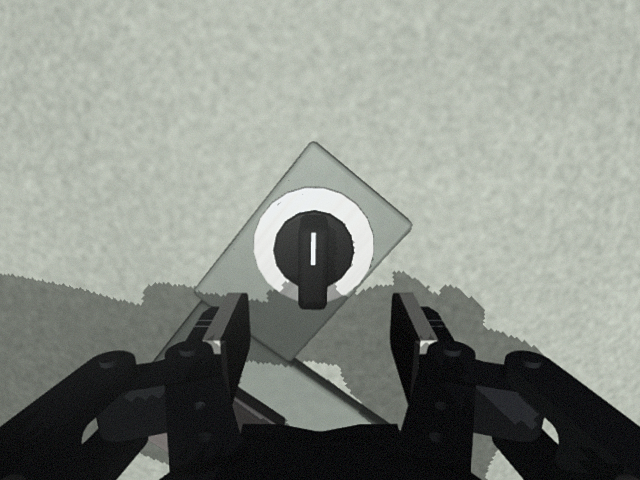

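```bash
python3 - <<'E'
from h import *
s=np.load('s2.npy',allow_pickle=True).item()
print(proj('wrist',[(497.5,350.5,59),(497.5,350.5,20),tuple(s['tool_pos'])],s))
print(ray('wrist',[(313.5,243)],20,s),ray('wrist',[(313.5,262)],59,s))
t=cv2.imread('pics/w2.png');cv2.imwrite('pics/w2a.png',cv2.resize(t[180:320,240:390],None,fx=4,fy=4,interpolation=cv2.INTER_CUBIC))
E
```

```text
[[313.50817273 271.03428611]
 [314.11724173 247.17821324]
 [318.50351991 326.59530251]]
[[495.59987213 352.04980182  20.        ]] [[494.46037553 353.78710643  59.        ]]
```

View pics/w2a.png

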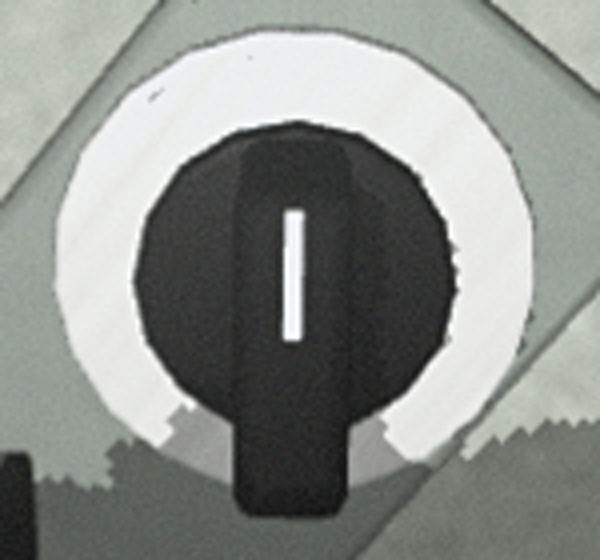

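```bash
python3 -m inch '[[[0.15,0,3],[0,0,0],0.6],[[0.15,0,6.5],[0,0,0],0.5],[[0.15,0,6.5],[0,0,0],0.5],[[0.15,0,6.5],[0,0,0],0.5],[[0.15,0,6.5],[0,0,0],0.5],[[0.15,0,6.5],[0,0,0],0],[[0.15,0,6.5],[0,0,0],0],[[0.15,0,6.5],[0,0,0],0],[[0.15,0,6.5],[0,0,0],0],[[0.15,0,6.5],[0,0,0],0],[[0.15,0,6.5],[0,0,0],0],[[0.15,0,6.5],[0,0,0],0]]' 60; python3 -c "
from h import *
s=st();print(s['wrist_torque'])"
```

```text
time: 4.45
tool_pos: [495.9, 351.6, 47.2]
tcp_rot: [-179.9, 0.0, 133.0]
ft_force: [-10.7, -9.5, 15.6]
finger_gap: 13.0
t 4.45 tcp [495.9 351.6  47.2] rpy [-1.7987e+02  2.0000e-02  1.3303e+02] F [-10.7  -9.5  15.6] gap 13.0 q [ 30.5  18.6  93.7  -0.1  67.8 -12.5]
[-1.45806806  1.56877776 -0.07291489]
```

```bash
python3 -m inch '[[[0,-0.1,-0.2],[0,0,0],0],[[0,-0.1,-0.2],[0,0,0.1],0],[[0,-0.1,-0.2],[0,0,0.2],0],[[0,-0.1,-0.2],[0,0,0.3],0],[[0,-0.1,-0.2],[0,0,0.4],0],[[0,-0.1,-0.2],[0,0,0.5],0],[[0,-0.1,-0.2],[0,0,0.6],0],[[0,-0.1,-0.2],[0,0,0.6],0]]'; python3 -c "
from h import *
s=st();print(s['wrist_torque'])"
```

```text
time: 5.25
tool_pos: [496.7, 351.8, 47.4]
tcp_rot: [179.9, -0.0, 98.4]
ft_force: [6.0, 1.2, -7.9]
finger_gap: 12.7
t 5.25 tcp [496.7 351.8  47.4] rpy [ 1.7987e+02 -1.0000e-02  9.8440e+01] F [ 6.   1.2 -7.9] gap 12.7 q [30.5 18.5 93.8 -0.  67.6 22.1]
[ 0.17279667 -1.10583798 -0.03452023]
```

```bash
for i in 1 ; do python3 -m inch '[[[0,0,0],[0,0,0.04],0],[[0,0,0],[0,0,0.08],0],[[0,0,0],[0,0,0.1],0],[[0,0,0],[0,0,0.1],0]]' >/dev/null; done; python3 -c "
from h import *
s=st();print(s['wrist_torque'])"
python3 -m inch '[[[0,0,0],[0,0,0.03],0],[[0,0,0],[0,0,0.06],0],[[0,0,0],[0,0,0.06],0]]' >/dev/null;  python3 -c "
from h import *
s=st();print(s['wrist_torque'])"
python3 -m inch '[[[0,0,0],[0,0,0.03],0],[[0,0,0],[0,0,0.06],0],[[0,0,0],[0,0,0.06],0]]' >/dev/null;  python3 -c "
from h import *
s=st();print(s['wrist_torque'])"
```

```text
t 5.65 tcp [496.8 351.8  47.4] rpy [ 1.7985e+02 -3.0000e-02  9.2870e+01] F [ 6.9  1.2 -8.9] gap 12.9 q [30.5 18.5 93.8 -0.  67.6 27.7]
[ 0.14320225 -1.27634589 -0.0214637 ]
t 5.95 tcp [496.8 351.8  47.5] rpy [179.84   0.    89.54] F [ 5.5  0.3 -8. ] gap 12.6 q [30.5 18.5 93.8 -0.1 67.6 31. ]
[ 0.02342894 -1.20654124  1.55873941]
t 6.25 tcp [496.7 352.4  47.7] rpy [ 1.7984e+02 -6.0000e-02  8.6140e+01] F [ 5.2  1.9 -7.8] gap 13.2 q [30.6 18.5 93.8 -0.  67.6 34.4]
[ 0.44483751 -0.98609639  1.81363902]
```

```bash
python3 -m inch '[[[0,0,0],[0,0,-0.04],0],[[0,0,0],[0,0,-0.04],0.5],[[0,0,0],[0,0,-0.04],0.5],[[0,0,0],[0,0,-0.04],0.5],[[0,0,-3],[0,0,-0.04],0.5],[[0,0,-7],[0,0,-0.04],0.5],[[0,0,-12],[0,0,-0.04],0.5],[[0,0,-17],[0,0,-0.04],0.5],[[0,0,-17],[0,0,-0.04],0.5],[[0,0,-17],[0,0,-0.04],0.5]]' ; python3 - <<'E'
from h import *
s=st(); np.save('s3.npy',s,allow_pickle=True); t=save('wrist','w3.png')
E
```

```text
time: 7.25
tool_pos: [496.7, 352.5, 220.0]
tcp_rot: [179.8, -0.2, 88.3]
ft_force: [-0.8, 0.2, -0.7]
finger_gap: 43.0
t 7.25 tcp [496.7 352.5 220. ] rpy [ 1.7977e+02 -1.5000e-01  8.8320e+01] F [-0.8  0.2 -0.7] gap 43.0 q [30.5  9.2 85.7  0.  84.8 32.2]
```

View pics/w3.png

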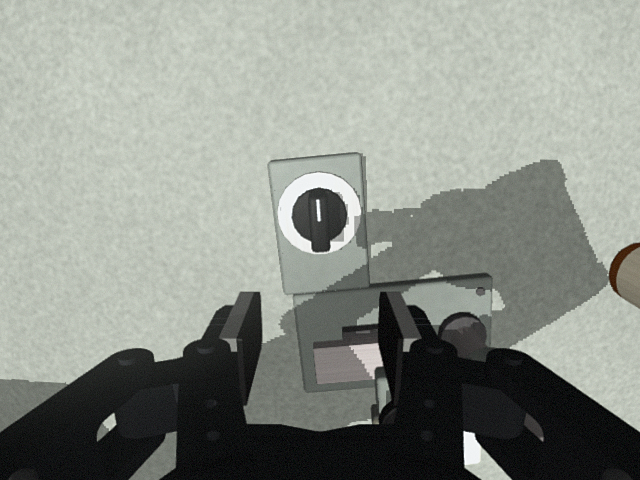

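```bash
python3 - <<'E'
import cv2
t=cv2.imread('pics/w3.png');cv2.imwrite('pics/w3a.png',cv2.resize(t[145:300,260:380],None,fx=5,fy=5,interpolation=cv2.INTER_CUBIC)[:600])
cv2.imwrite('pics/w3b.png',cv2.resize(t[265:425,280:500],None,fx=3.6,fy=3.6,interpolation=cv2.INTER_CUBIC)[:600])
E
```

```text
(no output)
```

View pics/w3a.png

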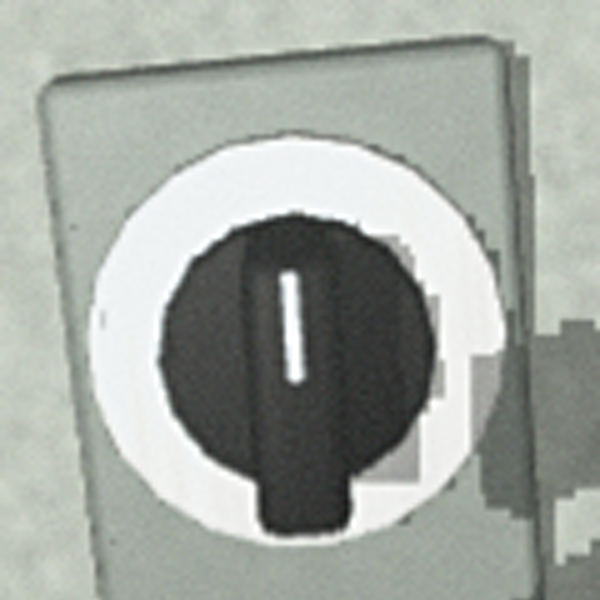

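View pics/w3b.png

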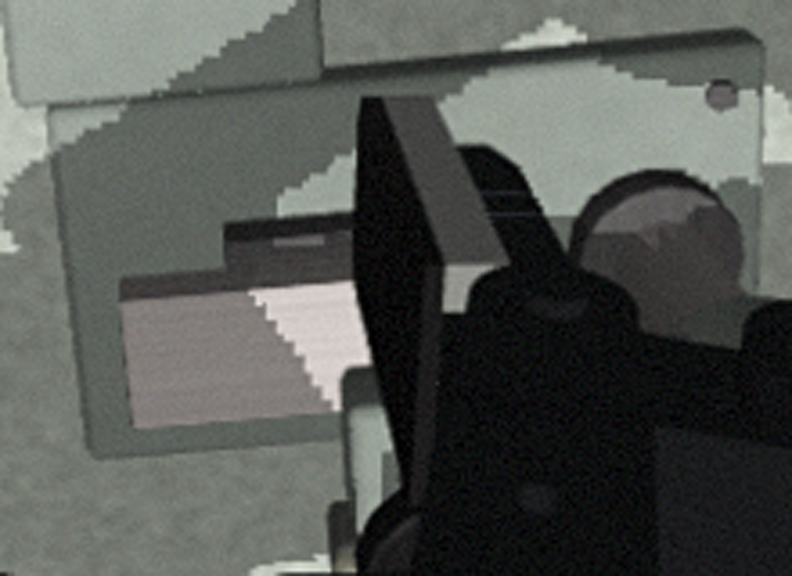

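```bash
cat > g2.py <<'E'
from f import *
s3=np.load('s3.npy',allow_pickle=True).item()
C=lambda u,v:(280+u/3.6,265+v/3.6)
W3=[('wrist',(268,162),(-82,165,15),s3),('wrist',(360,152.6),(-8,165,15),s3),('wrist',C(95,458),(-75,-50,15),s3),('wrist',C(763,42),(100,50,15),s3)]
p3,res=fit(W3,[550,232,4]); print('w3',p3.round(2),res.round(1).tolist())
P3=W3+[('wrist',C(122,298),(-60,17,50),s3),('wrist',C(133,428),(-60,-17,50),s3)]
p3,res=fit(P3,[550,232,4]); print('w3+anvil',p3.round(2),res.round(1).tolist())
# fit with z offset
f=lambda q: np.concatenate([proj('wrist',pose(q,np.array(P)+[0,0,q[3]]),st)[0]-uv for n,uv,P,st in W+P3])
z=least_squares(f,[550,232,4,0],x_scale=[10,10,5,10]); print('with dz',z.x.round(2),z.fun.reshape(-1,2).round(1).tolist())
E
python3 g2.py
```

```text
wrist fit [549.01 233.77   3.4 ] [[0.6, -1.4], [2.1, 0.3], [-1.5, 0.5], [-2.8, 0.8], [1.7, 0.5]]
w3 [550.19 233.41   3.82] [[-0.8, -0.2], [0.5, -0.1], [-1.5, 1.5], [1.8, -0.6]]
w3+anvil [550.2  233.57   3.8 ] [[-0.7, -0.5], [0.5, -0.3], [-1.5, 1.3], [1.8, -0.8], [-0.6, 0.5], [0.4, 0.3]]
with dz [550.03 232.97   3.66  -2.96] [[-0.6, -0.1], [0.9, 0.9], [-1.6, 1.5], [-2.1, 1.5], [1.3, 0.0], [0.0, -0.4], [0.5, 0.2], [-1.7, -0.2], [0.4, -1.0], [-0.7, -0.8], [0.2, -1.3]]
```

```bash
python3 -c "
from h import *
c=(496.7,352.2,217.6,88.3)
rel(c,(462,-119,200,179))"
```

```text
shift cm [-47.2   -2.07   1.76] turn z -1.583
```

```bash
python3 -m inch '[[[-47.2,-2.1,1.8],[0,0,-1.58],0.6],[[-47.2,-2.1,1.8],[0,0,-1.58],0.6],[[-47.2,-2.1,1.8],[0,0,-1.58],0.6],[[-47.2,-2.1,1.8],[0,0,-1.58],0.6],[[-47.2,-2.1,1.8],[0,0,-1.58],0.6],[[-47.2,-2.1,1.8],[0,0,-1.58],0.6],[[-47.2,-2.1,1.8],[0,0,-1.58],0.6],[[-47.2,-2.1,1.8],[0,0,-1.58],0.6],[[-47.2,-2.1,1.8],[0,0,-1.58],0.6],[[-47.2,-2.1,1.8],[0,0,-1.58],0.6],[[-47.2,-2.1,1.8],[0,0,-1.58],0.6],[[-47.2,-2.1,1.8],[0,0,-1.58],0.6],[[-47.2,-2.1,1.8],[0,0,-1.58],0.6],[[-47.2,-2.1,1.8],[0,0,-1.58],0.6],[[-47.2,-2.1,1.8],[0,0,-1.58],0.6],[[-47.2,-2.1,1.8],[0,0,-1.58],0.6]]' ; python3 - <<'E'
from h import *
s=st(); np.save('s4.npy',s,allow_pickle=True); t=save('wrist','w4.png')
E
```

```text
time: 8.9
tool_pos: [460.9, -118.8, 199.0]
tcp_rot: [180.0, -0.0, 178.9]
ft_force: [-0.0, -0.0, 0.0]
finger_gap: 51.4
t 8.9 tcp [ 460.9 -118.8  199. ] rpy [ 1.7999e+02 -3.0000e-02  1.7886e+02] F [-0. -0.  0.] gap 51.4 q [ -20.6  -10.7  107.6    0.    83.1 -109.5]
```

View pics/w4.png

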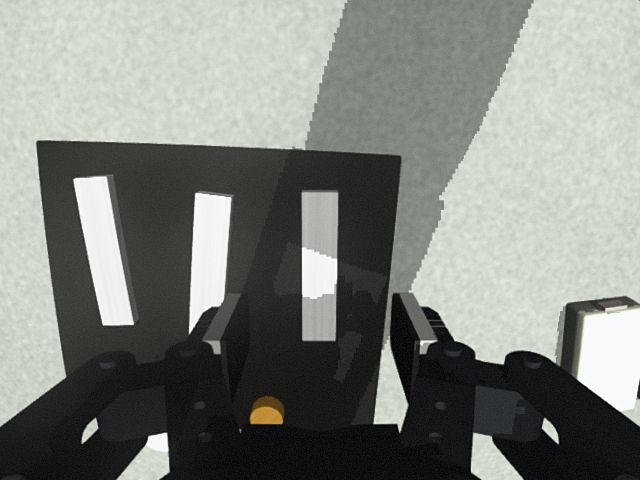

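```bash
python3 - <<'E'
from h import *
s=np.load('s4.npy',allow_pickle=True).item()
for z in (16,13):
    q=ray('wrist',[(302,190.5),(338,190.5),(336.3,341.5),(303,341.5)],z,s); c=q.mean(0); d=q[2]+q[3]-q[0]-q[1]
    print(c,np.degrees(np.arctan2(d[1],d[0])),np.linalg.norm(d)/2,np.linalg.norm(q[1]-q[0]))
t=cv2.imread('pics/w4.png');cv2.imwrite('pics/w4a.png',cv2.resize(t[175:355,280:360],None,fx=3.3,fy=3.3,interpolation=cv2.INTER_CUBIC))
E
```

```text
[ 506.10712259 -119.00759918   16.        ] -1.3013101243405354 126.64654331463433 27.040973890908344
[ 507.1818397  -119.02759067   13.        ] -1.3013101243405347 127.85155507959041 27.298262331805326
```

View pics/w4a.png

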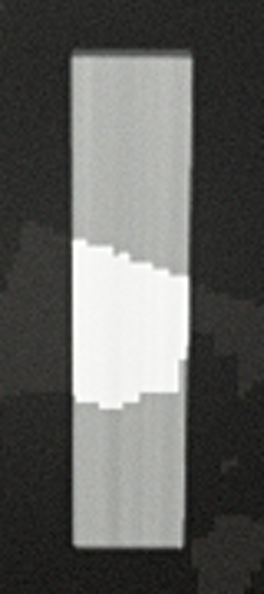

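```bash
python3 -m inch '[[[-0.05,0.08,5],[0,0,0],0.6],[[-0.05,0.08,10],[0,0,0],0.6],[[-0.05,0.08,14],[0,0,0],0.6],[[-0.05,0.08,17],[0,0,0],0.6],[[-0.05,0.08,18.2],[0,0,0],0.6],[[-0.05,0.08,18.2],[0,0,0],0.6],[[-0.05,0.08,18.2],[0,0,0],0.6]]' ; python3 - <<'E'
from h import *
s=st(); np.save('s5.npy',s,allow_pickle=True); t=save('wrist','w5.png')
E
```

```text
time: 9.65
tool_pos: [462.6, -118.9, 18.8]
tcp_rot: [-180.0, 0.1, 178.9]
ft_force: [0.2, 0.1, 0.6]
finger_gap: 51.0
t 9.65 tcp [ 462.6 -118.9   18.8] rpy [-1.7996e+02  1.0000e-01  1.7887e+02] F [0.2 0.1 0.6] gap 51.0 q [ -20.6    2.3  115.7    0.    61.9 -109.4]
```

View pics/w5.png

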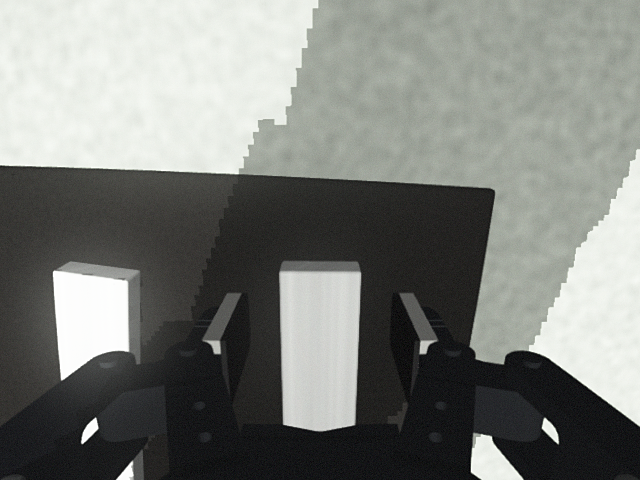

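```bash
python3 -m inch '[[[0,0,0.2],[0,0,0],0.6],[[0,0,0.2],[0,0,0],0.2],[[0,0,0.2],[0,0,0],0.2],[[0,0,0.2],[0,0,0],0.2],[[0,0,0.2],[0,0,0],0.2],[[0,0,0.2],[0,0,0],0.2],[[0,0,0.2],[0,0,0],0.2]]' 60; python3 - <<'E'
from h import *
s=st(); print(s['wrist_torque'])
E
python3 -m inch '[[[0,0,-1],[0,0,0],0.2],[[0,0,-3],[0,0,0],0.2],[[0,0,-7],[0,0,0],0.2],[[0,0,-11],[0,0,0],0.2],[[0,0,-11],[0,0,0],0.2],[[0,0,-11],[0,0,0],0.2]]'
python3 - <<'E'
from h import *
s=st(); np.save('s6.npy',s,allow_pickle=True); t=save('wrist','w6.png')
E
```

```text
time: 10.4
tool_pos: [462.4, -119.0, 16.5]
tcp_rot: [-180.0, 0.1, 178.9]
ft_force: [-0.9, -0.7, 6.8]
finger_gap: 26.4
t 10.4 tcp [ 462.4 -119.    16.5] rpy [-1.7996e+02  1.1000e-01  1.7886e+02] F [-0.9 -0.7  6.8] gap 26.4 q [ -20.6    2.5  115.8   -0.    61.6 -109.4]
[ 0.06839197  0.204763   -0.04655399]
time: 11.0
tool_pos: [462.4, -119.0, 127.1]
tcp_rot: [-179.9, 0.2, 178.9]
ft_force: [-0.6, -0.1, -1.8]
finger_gap: 26.5
t 11.0 tcp [ 462.4 -119.   127.1] rpy [-179.94    0.18  178.87] F [-0.6 -0.1 -1.8] gap 26.5 q [ -20.6   -7.   112.1   -0.    74.7 -109.5]
```

View pics/w6.png

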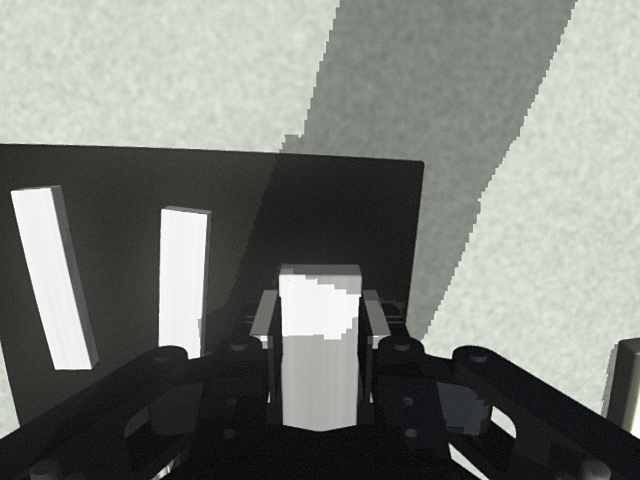

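```bash
python3 -c "
from h import *
c=(462.4,-119,126.8,178.87)
p=(550.1,233.2,3.7)
for x,z in ((-146,126),(-146,67)):
  t=pose(p,(x,0,z))[0]; print(t);rel(c,(*t,183.7))"
```

```text
[404.40431973 223.778283   126.        ]
shift cm [ 6.47 34.16  0.08] turn z -0.084
[404.40431973 223.778283    67.        ]
shift cm [ 6.47 34.16  5.98] turn z -0.084
```

```bash
python3 -m inch '[[[6.5,34.2,0],[0,0,-0.084],0.2],[[6.5,34.2,0],[0,0,-0.084],0.2],[[6.5,34.2,0],[0,0,-0.084],0.2],[[6.5,34.2,0],[0,0,-0.084],0.2],[[6.5,34.2,0],[0,0,-0.084],0.2],[[6.5,34.2,0],[0,0,-0.084],0.2],[[6.5,34.2,0],[0,0,-0.084],0.2],[[6.5,34.2,0],[0,0,-0.084],0.2],[[6.5,34.2,3],[0,0,-0.084],0.2],[[6.5,34.2,5],[0,0,-0.084],0.2],[[6.5,34.2,6],[0,0,-0.084],0.2],[[6.5,34.2,6],[0,0,-0.084],0.2],[[6.5,34.2,6],[0,0,-0.084],0.2],[[6.5,34.2,6],[0,0,-0.084],0.2]]'
python3 - <<'E'
from h import *
s=st(); np.save('s7.npy',s,allow_pickle=True); t=save('wrist','w7.png'); a=save('side','sd7.png'); b=save('top','t7.png')
cv2.imwrite('pics/sd7a.png',cv2.resize(a[320:480,230:380,::-1],None,fx=3.7,fy=3.7,interpolation=cv2.INTER_CUBIC))
cv2.imwrite('pics/t7a.png',cv2.resize(b[170:320,120:270,::-1],None,fx=4,fy=4,interpolation=cv2.INTER_CUBIC))
E
```

```text
time: 12.45
tool_pos: [404.0, 224.6, 66.3]
tcp_rot: [180.0, 0.1, -176.4]
ft_force: [-0.4, 0.3, -0.9]
finger_gap: 26.1
t 12.45 tcp [404.  224.6  66.3] rpy [ 1.7997e+02  8.0000e-02 -1.7635e+02] F [-0.4  0.3 -0.9] gap 26.1 q [ 22.7  -4.7 116.9  -0.   67.7 -70.9]
```

View pics/w7.png

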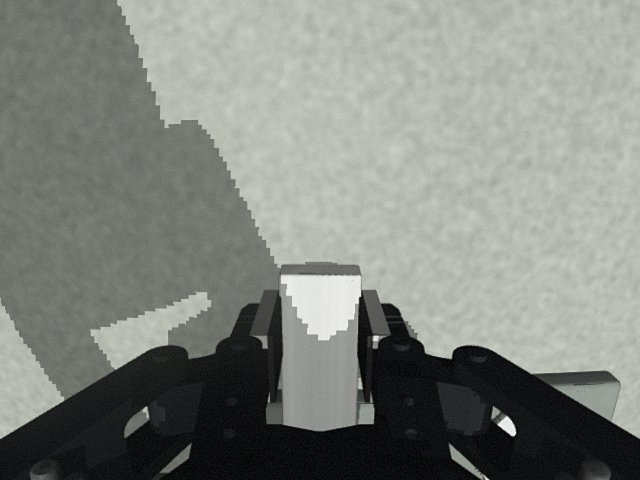

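View pics/sd7a.png

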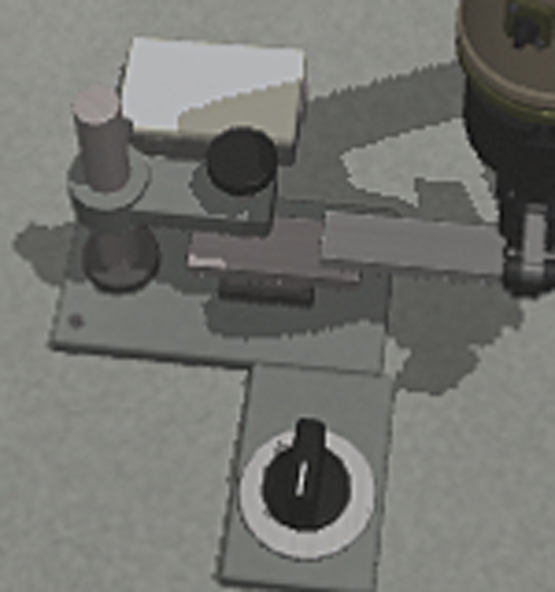

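View pics/t7a.png

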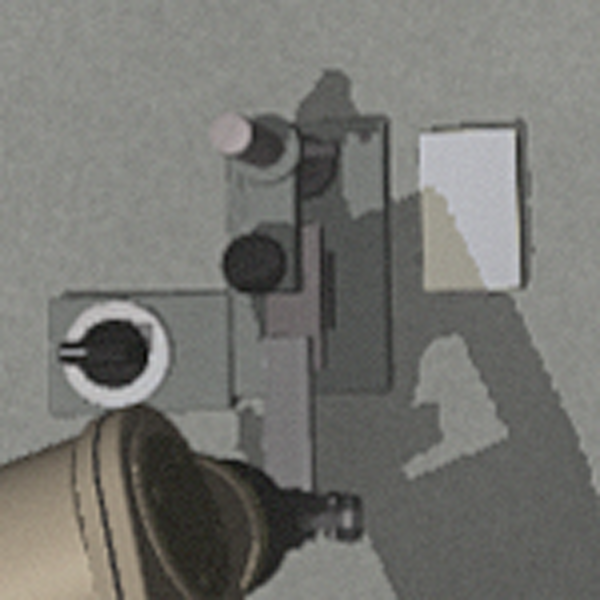

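```bash
python3 - <<'E'
from h import *
p=(550.1,233.2,3.7); a=np.radians(3.7)
def loc(q): d=q-np.array([p[0],p[1],0]); return np.c_[d[:,0]*np.cos(a)+d[:,1]*np.sin(a),-d[:,0]*np.sin(a)+d[:,1]*np.cos(a)].round(1).tolist()
T=lambda u,v:(120+u/4,170+v/4); S=lambda u,v:(230+u/3.7,320+v/3.7)
print('top bar end L,R',loc(ray('top',[T(264,336),T(311,338)],65.8)),'near',loc(ray('top',[T(265,470),T(312,470)],65.8)))
print('top anvil R front, R back',loc(ray('top',[T(325,367),T(322,225)],50)))
print('side bar end R,L',loc(ray('side',[S(325,212),S(322,257)],65.8)),'near',loc(ray('side',[S(490,226),S(490,272)],65.8)))
print('side anvil L front,back',loc(ray('side',[S(358,281),S(188,265)],50)))
print('cap top',loc(ray('top',[T(254,263)],130)),loc(ray('side',[S(242,160)],130)))
s=np.load('s7.npy',allow_pickle=True).item(); print('tcp',loc(s['tool_pos'][None]))
w=cv2.imread('pics/w7.png');cv2.imwrite('pics/w7a.png',cv2.resize(w[340:440,240:400],None,fx=5,fy=5,interpolation=cv2.INTER_CUBIC))
E
```

```text
top bar end L,R [[-39.8, 11.4], [-42.1, -17.0]] near [[-120.8, 12.2], [-121.8, -16.1]]
top anvil R front, R back [[-59.7, -20.9], [28.2, -20.8]]
side bar end R,L [[-40.3, -11.6], [-41.7, 14.9]] near [[-126.4, -12.2], [-128.0, 14.6]]
side anvil L front,back [[-60.6, 17.8], [28.5, 17.9]]
cap top [[-0.6, -2.8]] [[-1.3, 2.2]]
tcp [[-146.3, 0.9]]
```

View pics/w7a.png

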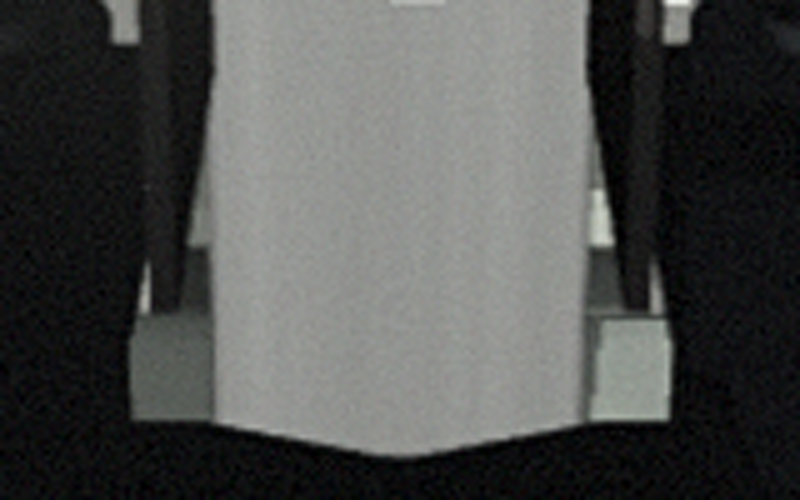

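```bash
python3 -m inch '[[[0,-0.1,-0.1],[0,0,0],0.2],[[-2,-0.1,-0.1],[0,0,0],0.2],[[-4,-0.1,-0.1],[0,0,0],0.2],[[-5.5,-0.1,-0.1],[0,0,0],0.2],[[-6,-0.1,-0.1],[0,0,0],0.2],[[-6,-0.1,-0.1],[0,0,0],0.2],[[-6,-0.1,0],[0,0,0],0.2],[[-6,-0.1,0.1],[0,0,0],0.2],[[-6,-0.1,0.2],[0,0,0],0.2],[[-6,-0.1,0.25],[0,0,0],0.2],[[-6,-0.1,0.25],[0,0,0],0.2]]'
python3 -m inch '[[[0,0,0.05],[0,0,0],0.2],[[0,0,0.1],[0,0,0],0.2],[[0,0,0.15],[0,0,0],0.2],[[0,0,0.15],[0,0,0],0.2]]'
python3 - <<'E'
from h import *
s=st(); np.save('s8.npy',s,allow_pickle=True); a=save('side','sd8.png'); print(s['wrist_torque'])
cv2.imwrite('pics/sd8a.png',cv2.resize(a[320:480,230:380,::-1],None,fx=3.7,fy=3.7,interpolation=cv2.INTER_CUBIC))
E
```

```text
time: 13.7
tool_pos: [462.9, 227.5, 62.7]
tcp_rot: [-180.0, -0.0, -176.3]
ft_force: [-0.5, 0.6, -0.6]
finger_gap: 26.2
time: 14.1
tool_pos: [463.2, 227.6, 62.0]
tcp_rot: [180.0, -0.0, -176.3]
ft_force: [-5.2, -0.1, 7.8]
finger_gap: 26.1
t 14.1 tcp [463.2 227.6  62. ] rpy [ 179.99   -0.   -176.32] F [-5.2 -0.1  7.8] gap 26.1 q [ 20.5   4.2 108.5   0.   67.3 -73.2]
[-0.18938284  0.63516938  0.06020691]
```

View pics/sd8a.png

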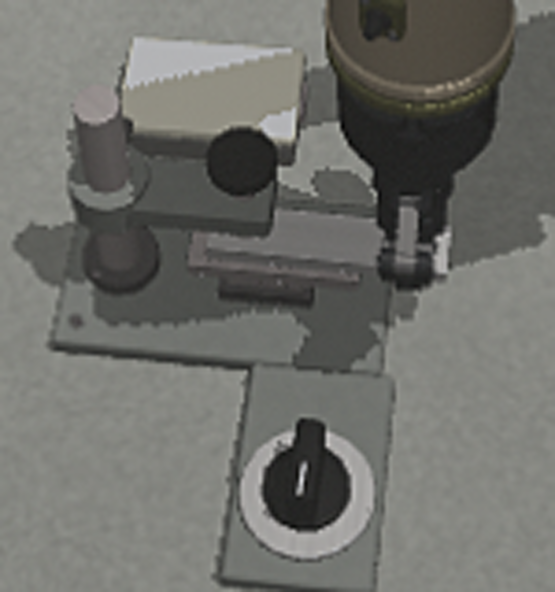

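```bash
python3 -m inch '[[[0,0,0],[0,0,0],0.55],[[0,0,0],[0,0,0],0.55],[[0,0,0],[0,0,0],0.55],[[0,0,0],[0,0,0],0.55],[[0,0,-2],[0,0,0],0.55],[[0,0,-5],[0,0,0],0.55],[[0,0,-10],[0,0,0],0.55],[[3,0,-14],[0,0,0],0.55],[[3,0,-14],[0,0,0],0.55],[[3,0,-14],[0,0,0],0.55],[[3,0,-14],[0,0,0],0.55]]'
python3 - <<'E'
from h import *
s=st(); np.save('s9.npy',s,allow_pickle=True); a=save('side','sd9.png'); w=save('wrist','w9.png')
cv2.imwrite('pics/sd9a.png',cv2.resize(a[320:480,230:380,::-1],None,fx=3.7,fy=3.7,interpolation=cv2.INTER_CUBIC))
E
```

```text
time: 15.25
tool_pos: [432.8, 225.3, 200.0]
tcp_rot: [-180.0, -0.1, -176.3]
ft_force: [0.3, -0.5, -0.8]
finger_gap: 47.0
t 15.25 tcp [432.8 225.3 200. ] rpy [-1.7997e+02 -9.0000e-02 -1.7632e+02] F [ 0.3 -0.5 -0.8] gap 47.0 q [ 21.5  -8.7 105.8  -0.   83.  -72.2]
```

View pics/sd9a.png

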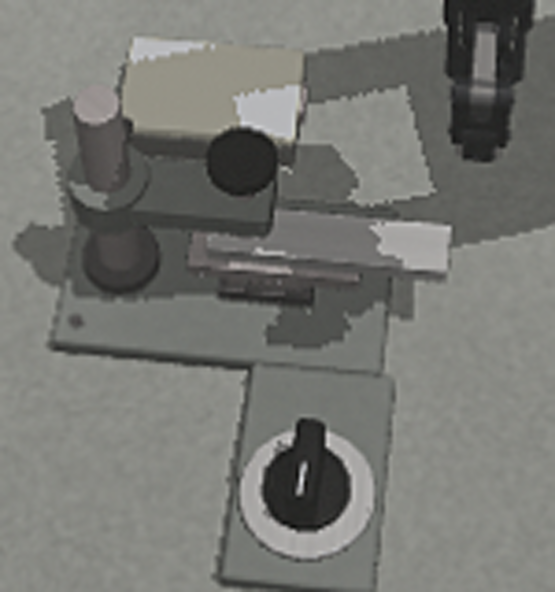

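View pics/w9.png

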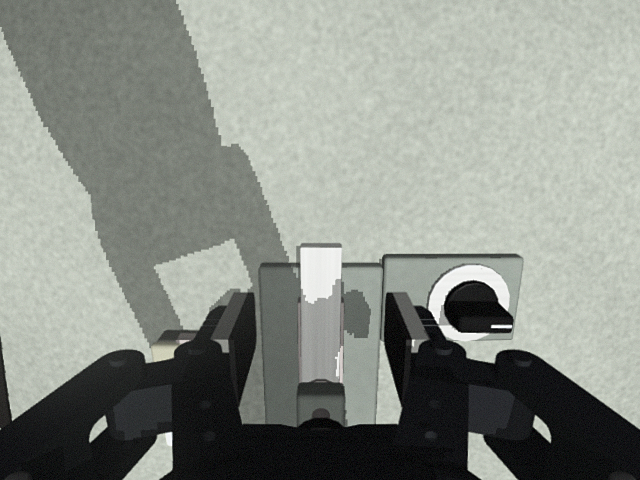

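```bash
python3 -m inch '[[[-5,0,0],[0,0,0],0],[[-10,0,0],[0,0,0],0],[[-11.75,0.03,1],[0,0,0],0],[[-11.75,0.03,3],[0,0,0],0],[[-11.75,0.03,4],[0,0,0],0],[[-11.75,0.03,4],[0,0,0],0],[[-11.75,0.03,4],[0,0,0],0]]'
python3 - <<'E'
from h import *
s=st(); a=save('side','sd10.png'); b=save('top','t10.png')
cv2.imwrite('pics/sd10a.png',cv2.resize(a[290:450,220:370,::-1],None,fx=3.7,fy=3.7,interpolation=cv2.INTER_CUBIC))
E
```

```text
time: 16.05
tool_pos: [549.8, 233.3, 160.8]
tcp_rot: [-180.0, -0.1, -176.3]
ft_force: [0.1, -0.0, 0.9]
finger_gap: 0.2
t 16.05 tcp [549.8 233.3 160.8] rpy [-1.7998e+02 -8.0000e-02 -1.7631e+02] F [ 0.1 -0.   0.9] gap 0.2 q [ 18.1  10.   91.   -0.   79.  -75.6]
```

View pics/sd10a.png

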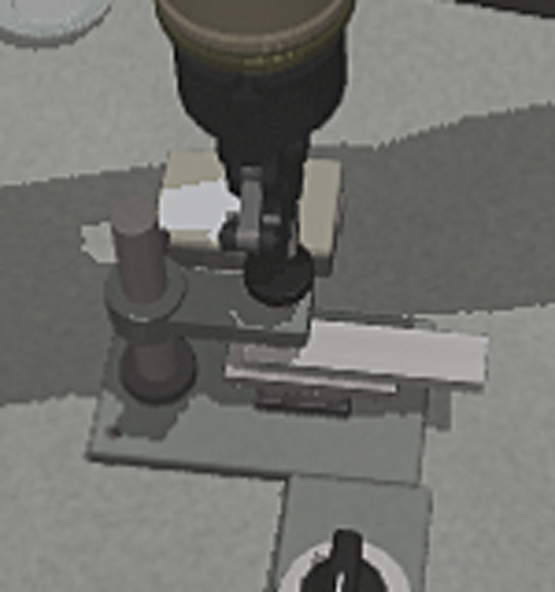

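```bash
python3 -m inch '[[[0,0,0.6],[0,0,0],0],[[0,0,1.2],[0,0,0],0],[[0,0,1.6],[0,0,0],0],[[0,0,1.6],[0,0,0],0]]' | sed -n '2p;4p'
python3 -m inch '[[[0,0,0.2],[0,0,0],0],[[0,0,0.4],[0,0,0],0],[[0,0,0.4],[0,0,0],0]]'| sed -n '2p;4p'
python3 -m inch '[[[0,0,0.2],[0,0,0],0],[[0,0,0.4],[0,0,0],0],[[0,0,0.4],[0,0,0],0]]'| sed -n '2p;4p'
python3 -m inch '[[[0,0,0.2],[0,0,0],0],[[0,0,0.4],[0,0,0],0],[[0,0,0.4],[0,0,0],0]]'| sed -n '2p;4p'
```

```text
tool_pos: [549.8, 233.2, 144.2]
ft_force: [-0.3, 0.2, -0.8]
tool_pos: [550.6, 233.4, 141.5]
ft_force: [-1.5, -0.9, 3.1]
tool_pos: [550.7, 233.4, 137.3]
ft_force: [0.0, 0.1, 3.6]
tool_pos: [550.7, 233.4, 133.2]
ft_force: [-0.5, 0.9, 4.7]
```

```bash
python3 -m inch '[[[0,0,0.1],[0,0,0],0],[[0,0,0.2],[0,0,0],0],[[0,0,0.2],[0,0,0],0]]' | sed -n '2p;4p'
python3 -m inch '[[[0,0,0.05],[0,0,0],0],[[0,0,0.1],[0,0,0],0],[[0,0,0.1],[0,0,0],0]]'| sed -n '2p;4p'
python3 -m inch '[[[0,0,0.05],[0,0,0],0],[[0,0,0.1],[0,0,0],0],[[0,0,0.1],[0,0,0],0]]'| sed -n '2p;4p'
```

```text
tool_pos: [550.7, 233.4, 131.3]
ft_force: [0.6, -1.0, 4.0]
tool_pos: [550.7, 233.4, 131.1]
ft_force: [-1.6, -1.2, 8.7]
tool_pos: [550.8, 233.4, 131.0]
ft_force: [-4.3, -2.4, 14.2]
```

```bash
python3 -m inch '[[[0,0,0.1],[0,0,0],0],[[0,0,0.2],[0,0,0],0],[[0,0,0.2],[0,0,0],0]]'| sed -n '2p;4p'
python3 -m inch '[[[0,0,0.05],[0,0,0],0],[[0,0,0.1],[0,0,0],0],[[0,0,0.1],[0,0,0],0],[[0,0,0.1],[0,0,0],0],[[0,0,0.1],[0,0,0],0]]'
python3 - <<'E'
from h import *
s=st(); a=save('side','sd11.png'); b=save('top','t11.png')
cv2.imwrite('pics/sd11a.png',cv2.resize(a[290:450,220:370,::-1],None,fx=3.7,fy=3.7,interpolation=cv2.INTER_CUBIC))
E
```

```text
tool_pos: [550.9, 233.5, 130.8]
ft_force: [-12.7, -4.1, 28.1]
time: 19.15
tool_pos: [550.9, 233.6, 130.8]
tcp_rot: [180.0, 0.1, -176.3]
ft_force: [-14.0, -4.9, 34.2]
finger_gap: -0.0
t 19.15 tcp [550.9 233.6 130.8] rpy [ 1.7998e+02  1.0000e-01 -1.7631e+02] F [-14.   -4.9  34.2] gap -0.0 q [ 18.1  11.6  92.6  -0.   75.7 -75.6]
```

View pics/sd11a.png

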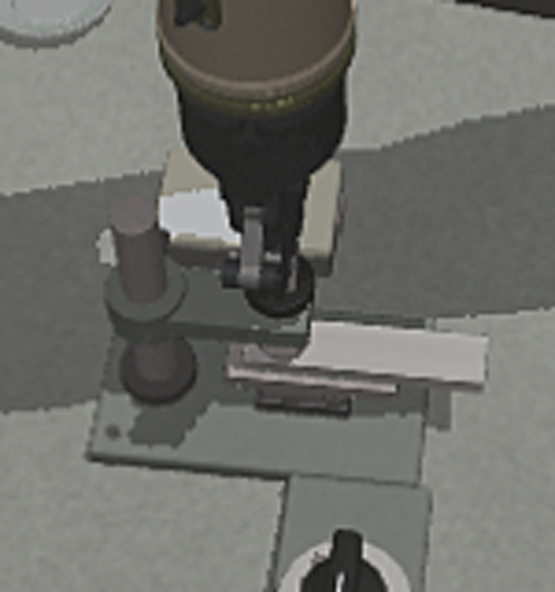

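View pics/t11.png

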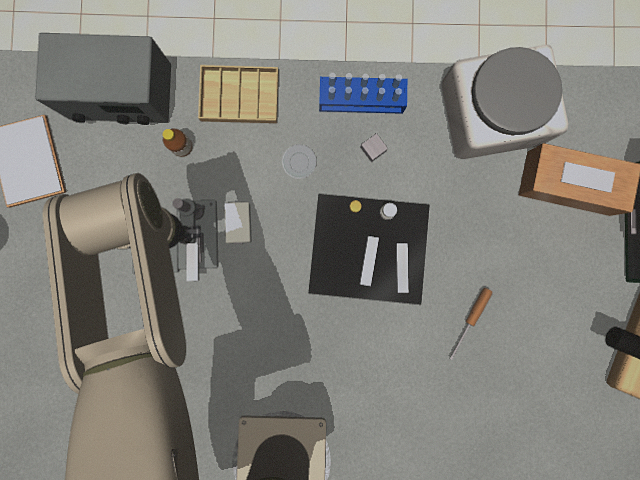

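```bash
python3 -c "
from h import *
r.hand_in(); st()"
```

```text
the job is handed in; nothing more can be done
the job is handed in; nothing more can be done
```

The job is done and handed in at about 19 s: the ram is clamping one spacer bar on the fully lowered table, and I am still holding the cap down with about 34 N.

- **Knob:** I turned it clockwise until the torque rose to about 1.6–1.8 N m. A picture afterwards put it at about 91.7°, which is the 1.6 rad stop.
- **Bar:** One bar was enough: the cap sat about 130 mm up, giving an open gap of about 22 mm and leaving about 10 mm above the bar. I laid bar0 on the table with its far end about 20 mm past the ram axis. By the pictures it was within about 1 mm of centred and square to within 1°.
- **Clamping:** The ram stopped after about 10.5 mm of its 20 mm travel, and the force then rose steeply, so it met the bar and not its own stop. The final pictures show the foot on the bar, the other two bars, puck, jar, slide box, dish and screwdriver where they were, and the knob still at its stop.

**Checks that disagreed:**
- The top and side cameras put the press about 5 mm apart in y, and the wrist camera's heights read about 3 mm low. I used the wrist camera's position fit and checked the bar directly against the table in the same pictures.
- The final push carries about 15 N sideways as well as the 34 N down. The TCP had shifted only about 1 mm sideways.

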